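Unpin and open the artefact storage case

TASK

On the conservation bench a plywood storage case is held shut by a pin standing on its lid's steel tongue, through the hasp staple. Draw that pin out sideways and put it in the shallow steel tray; then lift the lid straight off and lay it, handle up, in the middle of the flat grey bench pad, lowering it right down before you let go.

Things in the scene. Friction and masses are not known exactly. Their poses are not given: they have to be found in the camera images.
- pin_grip (a point): Pin in the case's hasp: upright dark steel grip block, 14 (x) by 26 (y) by 45 mm tall (z up), standing loose on the lid's flat steel tongue; this point is the block's centre. A level 9 mm shaft runs from it along -y, ending 65 mm from this point, with play through the staple (arch 24 mm tall, 36 mm along -y). Free once drawn 40 mm or more along +y. 60 g. A like pin elsewhere is only a spare.
- lid_grip (a point): Case lid, loose, 0.45 kg. This point: centre of its wooden handle bar, 18 (x) by 110 (y) by 20 mm tall, over the centre of mass, 35 mm above the flat lid top. x to the hasp, y along the pin, z up. Board 170 by 140 mm, with slotted tongue to x = +128 mm. Lift 40 mm straight up to clear the staple. Laid flat it stands on a plug below, this point then 55 mm above the support. Case fixed, 85 mm tall.
- tray_in (a point): The shallow open steel tray, 200 mm along its x, 180 mm along its y, walls 4 mm thick, rim 25 mm above the bench; fixed. This point is the centre of its inner floor, about 4 mm above the bench.
- pad_centre (a point): The flat grey bench pad, 240 mm along its x, 210 mm along its y, 10 mm thick, firm and fixed to the bench. This point is the centre of its top. It lies left or right of the case, the tray on the other side.
There are look-alikes about, which are no part of the job. What is shaped like the part that bears pin_grip but orange is not meant.

How it is judged:
By the outcome, as a careful person would: the job done as asked, in the order asked, and still so for the second after the job is handed in, with the robot touching nothing.
It also fails if it takes over 64 s, if anything falls off the work surface, if the arm or the gripper's body presses on something with over 40 N, if the wrist force passes 120 N, or if a joint passes its speed limit or range.

ROBOT

A 7-joint arm with a two-finger parallel gripper is mounted at the origin on the work surface. World frame = base frame: x ahead of the robot, y to its left, z up, the work surface at z = 0. Lengths are in m, angles in rad, forces in N, time in s.
With the tool pointing down it reaches from about 0.425 to 0.875 m from the base axis. Payload 4.7 kg.
Tool frame: the origin (TCP) lies at the very end of the fingers, on their centre line; the grasp point (between the pads) lies 19 mm behind it (arm.grasp_offset is the distance from the TCP to the grasp point, in m); z points along the fingers, y is the line along which they close (so a half turn about z gives the same grasp; the last joint's range is limited). The gripper opens to 85 mm and grips with 20 to 120 N. Pads are 22 mm wide; open, the fingers measure 114 mm over their backs; the gripper's body (76 mm by 85 mm) begins 54 mm behind the grasp point. The pads swing forward as they close: fully open they stand 13 mm farther back than shut.
Start: joints at [1.115, 0.321, -0.07, 1.45, 0.023, 1.371, -0.057], TCP at [0.294, -0.58, 0.231] pointing down, gripper open.
Joint ranges: [-2.86, 2.86], [-0.3, 2.09], [-1.38, 1.24], [0.06, 2.45], [-1.56, 4.7], [0.09, 2.05], [-2.69, 2.69]. Speed limits (rad/s): [2.57, 2.57, 3.14, 3.14, 3.14, 3.14, 3.14].

INTERFACE

Orientations are given as [roll, pitch, yaw] about the fixed x, y, z axes, in that order (R = Rz(yaw) Ry(pitch) Rx(roll)).
In Python, from station import arm gives the robot as it stands. The module is installed in compiled form; this text tells all that it offers.
- The arm moves only by the tool play_rows, never from a script. Its argument "increments" is a list of rows, each a list of 2 entries, a list of its own where there are three numbers: the shift along the tool's x, y, z in cm, then the turn about the tool's z in rad. A call has 1 to 5 rows; each row shifts and turns the commanded pose from where the row before left it, along the tool's axes as they then stand; what a row does not reach is not made up. A row lasts 1/12 s, in which the tool goes at most 41.7 mm and 7.16 degrees, less where a joint would pass 70% of its speed; a pose out of reach is approached as far as the arm can. A call is refused whole if a number of a shift passes 4.17 or a number of a turn 0.125, either way. A call with a gripper value outside its range is refused whole. "claw" is the opening in per cent of the stroke, from 0 (shut) to 100 (fully open), set as the call begins (left out, the last holds). The fingers move at their own pace and stop on an object; the grip force is fixed at half the most. Time passes only in rows, so rows that do not move let the fingers close. It gives the time, the measured TCP pose, the force and the opening at its end, in the units of the state.
- arm.get_state(): the state, without advancing time (a new reading comes with each control period).
- arm.grab_frame(name): name is "scene" or "top"; returns (picture, depth): 480x640x3 uint8, blue, green, red; 480x640 float32, m along the optical axis (not along the pixel's ray), 0 where there is no reading.
- arm.get_calibration(name): a dict with "K" (3x3 intrinsics, pixels), "rvec" (rotation vector, rad) and "tvec" (3), from world to camera coordinates, as OpenCV has them. Camera axes: x right, y down, z forward; pixel columns grow to the right and rows downward; lengths in m; the calibration is good to about 2 mm. A picture is of the moment at which its call begins. get_calibration takes no time and is no camera call.
- arm.sign_off(): hands the job in, once; it reports no verdict.
The state is a dict: "clock": time; "qpos": joint angles; "dq": joint speeds; "joint_torque": joint torques, N m; "tool_pos": TCP position; "tool_rot": TCP orientation; "contact_force": force on the tool from outside, world axes, zero at the start; "moment": the same for the moment, N m; "width": finger opening in m.
Only numpy, scipy, OpenCV 4.12 (cv2) and the standard library are available. Lean on these libraries where they do the work, as an engineer would, in place of code of your own. Each camera call takes 0.05 s, during which the arm holds its last target. There are 200 camera calls.

## Working session

There is one attempt and no reset: what is moved stays moved. The work goes in short steps, Python scripts to look and compute and a tool call to move; the robot and the scene stay as the last step left them, time stands still between calls to the robot, and variables do not carry over. Pictures are saved under pics/ and viewed, on a budget of 10 in all, crops included, one or two more only if the job needs it, and the job is handed in when it is done.

Besides the shell and the picture viewer there is one more tool, called after "Request:" by a JSON object that holds its "fn" and its "kwargs", one argument or row to a line. play_rows: Moves the arm, as the interface text tells. Its arguments: {"type":"object","properties":{"increments":{"type":"array","items":{"type":"array"}},"claw":{"type":"number"}},"required":["increments"]}

```bash
mkdir -p pics
cat > h.py <<'E'
import numpy as np, cv2
from station import arm
def grab(n):
    im,d=arm.grab_frame(n); c=arm.get_calibration(n)
    K=np.array(c["K"],float);R=cv2.Rodrigues(np.array(c["rvec"],float))[0];t=np.array(c["tvec"],float).ravel()
    v,u=np.mgrid[:480,:640]
    P=np.stack([(u-K[0,2])/K[0,0]*d,(v-K[1,2])/K[1,1]*d,d],-1)
    W=(P-t)@R
    W[d==0]=np.nan
    return im,d,W
E
python3 - <<'E'
from h import *
for n in("top","scene"):
    im,d,W=grab(n); cv2.imwrite(f"pics/{n}1.png",im); np.savez(f"{n}1.npz",im=im,W=W)
s=arm.get_state(); print({k:np.round(v,3) for k,v in s.items()})
E
```

```text
{'clock': np.float64(0.1), 'qpos': array([ 1.115,  0.322, -0.07 ,  1.452,  0.023,  1.371, -0.057]), 'dq': array([ 0.001, -0.002, -0.   , -0.003, -0.003, -0.002,  0.   ]), 'joint_torque': array([ 1.0000e-03, -4.9488e+01, -3.8400e-01, -3.1521e+01,  1.3000e-02,
        7.0000e-03,  0.0000e+00]), 'tool_pos': array([ 0.294, -0.579,  0.23 ]), 'tool_rot': array([-3.14,  0.  ,  0.47]), 'contact_force': array([0.332, 0.14 , 0.397]), 'moment': array([-0.008, -0.029, -0.036]), 'width': np.float64(0.086)}
```

View pics/top1.png

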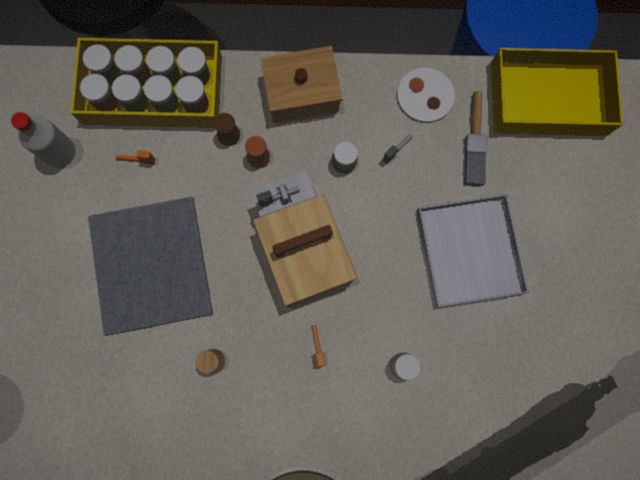

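View pics/scene1.png

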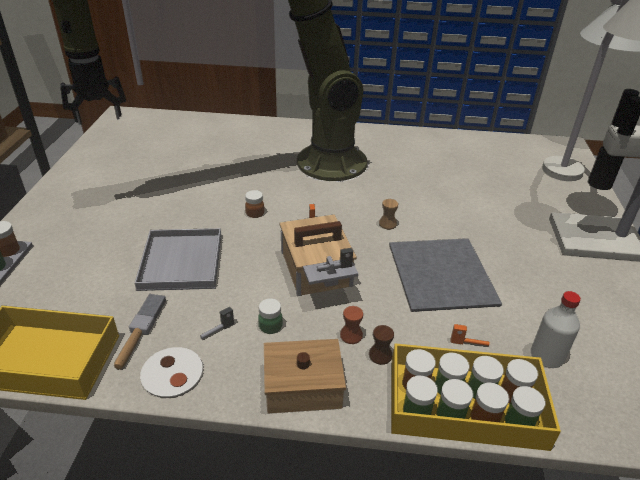

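The top view shows the case's handle at about (303,241) and the pin's grip block at (265,199), with its shaft running right through the staple at (284,192). The pad is at (150,265) and the tray at (471,251). The spare pin lies at (396,148), and the orange pins are decoys. Next I'll measure.

Run:
```python
import numpy as np,cv2
z=np.load("top1.npz");im=z["im"];W=z["W"]
def box(n,u0,u1,v0,v1,zl,zh,col=None):
    w=W[v0:v1,u0:u1];c=im[v0:v1,u0:u1].astype(int)
    m=(w[...,2]>zl)&(w[...,2]<zh)
    if col is not None:m&=col(c)
    k,l,st,_=cv2.connectedComponentsWithStats(m.astype(np.uint8)); i=1+st[1:,4].argmax(); m=l==i
    p=w[m]; r=cv2.minAreaRect((p[:,:2]*1000).astype(np.float32))
    print(n,m.sum(),"z",np.round(np.percentile(p[:,2],[5,50,95]),4),"rect c",np.round(r[0],1),np.round(r[1],1),round(r[2],1)); return p
for n,(u,v) in dict(bench=(380,200),pad=(150,265),tray=(471,251),lid=(320,280),handle=(303,241),grip=(265,198),ton=(300,183)).items(): print(n,W[v,u].round(4))
box("pad",80,220,190,340,.006,.02)
box("trayrim",405,535,185,320,.012,.04)
box("lid",230,370,170,320,.073,.096,lambda c:c[...,2]-c[...,0]>25)
box("handle",230,370,200,280,.115,.16)
box("tongue",240,330,165,220,.06,.096,lambda c:abs(c[...,2]-c[...,0])<25)
box("grip",245,300,175,222,.108,.16)
np.set_printoptions(linewidth=220)
print((W[180:212,252:302:2,2]*1000).round()[::2])
```

```text
bench [ 6.308e-01 -1.450e-01 -3.000e-04]
pad [0.4878 0.3069 0.0128]
tray [ 0.5284 -0.3256  0.0044]
lid [ 0.4546 -0.0234  0.0942]
handle [0.5178 0.0084 0.1377]
grip [0.5944 0.0775 0.1377]
ton [0.636  0.0164 0.0939]
pad 12923 z [0.0076 0.011  0.0145] rect c [491.2 310.6] [244.4 213.8] 11.8
trayrim 1282 z [0.0132 0.0239 0.0287] rect c [ 529.4 -323.8] [200.8 182.9] 10.0
lid 5249 z [0.0906 0.0936 0.0957] rect c [512.6   6. ] [169.7 140.2] 21.9
handle 690 z [0.1279 0.138  0.1417] rect c [521.9   9.9] [ 19.  109.7] 21.8
tongue 1125 z [0.0857 0.0933 0.0956] rect c [616.1  47.5] [ 54.8 110.4] 22.1
grip 170 z [0.1123 0.1373 0.141 ] rect c [599.   78.9] [15.3 27.3] 19.8
[[ -0.  -2.   3.   1.   2.   4.   0.  -0.   4.   1.   3.   3.   1.   2.  96.  90.  92.  95.  91.  95.  93.  98.  96.  93.  93.]
 [ -0.  -3.   2.  -2.   1.  -4.   2.  -4.   0.   2.   2.  95.  94.  95.  98.  93.  94.  99.  92.  92.  91. 100.  94.  92.  99.]
 [ -0.   0.   1.  -2.  -2.  -1.   0.   0.  96.  89.  91.  94.  91.  95.  95. 116.  95.  92.  94.  nan  96.  94.  94.  92.  94.]
 [  2.  -2.   0.   3.  -0.  91.  96.  94.  91.  
[... 916 characters left out ...]
92.  82.  79. 112. 104. 102.  80.  95.  92.  94.  92.  90.]
 [  2.   3.  91.  94. 130. 124. 120. 116. 109. 107.  99.  98.  92.  91.  94.  83.  94.  90.  88.  81.  94.  94.  94.  91.  94.]
 [  1.   1.  94.  93. 112. 112. 107.  99.  92.  96.  92.  98.  93.  95.  97.  84.  81.  95.  94.  94.  98.  94.  91.  96.  96.]
 [ -0.   3.   3.  95.  98.  99.  93.  92.  95.  93.  96.  93.  96.  95.  96.  90.  95.  94.  93.  96.  94.  96.  96.  92.  96.]
 [  1.  -1.   3.  94.  96.  91.  93.  93.  94.  93.  95.  95.  95.  93.  96.  91.  92.  94.  95.  95.  93.  93.  95.  94.  95.]
 [  2.   0.   2.  92.  96.  92.  93.  97.  92.  91.  90.  93.  92.  95.  91.  95.  97.  95.  93.  93.  99.  94.  94.  93.  91.]]
```

Run:
```python
import cv2,numpy as np
a=cv2.imread("pics/top1.png")[165:285,240:370]; b=cv2.imread("pics/scene1.png")[205:305,270:370]
a=cv2.resize(a,(400,400),interpolation=3);b=cv2.resize(b,(400,400),interpolation=3)
cv2.imwrite("pics/c1.png",np.hstack([a,b]))
```

```text
(no output)
```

View pics/c1.png

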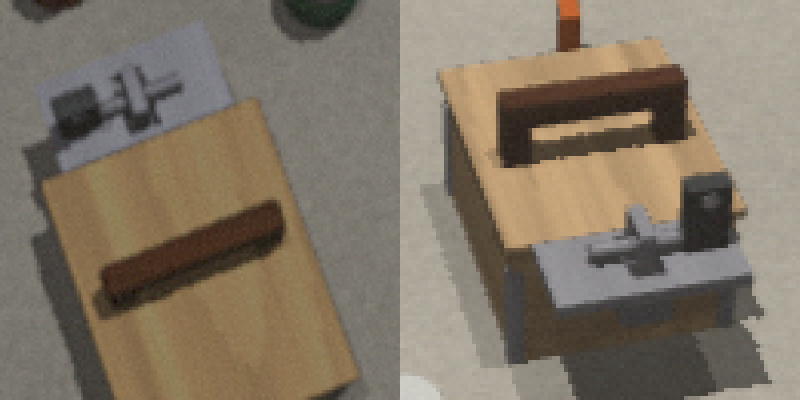

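```bash
cat >> h.py <<'E'
def rect(W,im,n,lo,hi,zl,zh,dark=None):
    m=np.all((W>[*lo,zl])&(W<[*hi,zh]),-1)
    if dark: m&=im.max(-1)<dark
    m=m.astype(np.uint8); k,l,st,_=cv2.connectedComponentsWithStats(m)
    if k<2: print(n,"none");return
    m=l==1+st[1:,4].argmax(); p=W[m]; r=cv2.minAreaRect((p[:,:2]*1000).astype(np.float32))
    print(n,m.sum(),"z",p[:,2].mean().round(4),"mean",(p[:,:2].mean(0)*1000).round(1),"rect",np.round(r[0],1),np.round(r[1],1),round(r[2],1))
def go(x,y,z,yaw):
    """remaining shift (cm, tool axes) and turn from the measured pose"""
    s=arm.get_state();p=np.array(s["tool_pos"]);y0=s["tool_rot"][2]
    d=np.array([x,y,z])-p; T=lambda a:np.array([d[0]*np.cos(a)+d[1]*np.sin(a),d[0]*np.sin(a)-d[1]*np.cos(a),-d[2]])*100
    print("t",round(s["clock"],2),"pos",p.round(4),"rot",np.round(s["tool_rot"],3),"F",np.round(s["contact_force"],1),"w",round(float(s["width"]),4),"shift",T(y0).round(2),"turn",round(-(yaw-y0),3))
E
python3 - <<'E'
from h import *
for n in("top","scene"):
    z=np.load(n+"1.npz");W=z["W"];im=z["im"];print(n)
    rect(W,im,"handle",(.44,-.07),(.58,.08),.131,.15)
    rect(W,im,"grip",(.57,.03),(.64,.12),.131,.15)
    rect(W,im,"pad",(.33,.17),(.66,.45),.006,.017)
    rect(W,im,"tray",(.4,-.45),(.66,-.2),.015,.035)
go(.6,.079,.23,1.955)
E
```

```text
top
handle 641 z 0.1381 mean [520.9  10.3] rect [521.9   9.9] [ 19.  109.7] 21.8
grip 122 z 0.1381 mean [598.5  79.6] rect [599.1  79.7] [14.5 25.9] 19.8
pad 12893 z 0.011 mean [487.8 309.5] rect [491.2 310.6] [244.4 213.8] 11.8
tray 1145 z 0.0237 mean [ 533.7 -327.1] rect [ 529.4 -323.8] [200.8 182.9] 10.0
scene
handle 311 z 0.1363 mean [527.2   8.2] rect [524.9   8. ] [ 20.8 109.1] 21.4
grip 75 z 0.1367 mean [604.   78.1] rect [603.4  78.7] [16.2 25.4] 23.1
pad 5766 z 0.01 mean [502.3 309.1] rect [492.2 308.6] [248.2 212. ] 12.3
tray 852 z 0.0212 mean [ 543.1 -325.8] rect [ 530.7 -324.9] [208.7 180.9] 9.9
t 0.1 pos [ 0.294  -0.5792  0.2303] rot [-3.14  0.    0.47] F [0.3 0.1 0.4] w 0.0856 shift [ 5.708e+01 -4.484e+01  3.000e-02] turn -1.485
```

Request:
{"fn": "play_rows", "kwargs": {
  "increments": [
    [[3.9,0.3,0],-0.123],
    [[3.9,0.3,0],-0.123],
    [[3.9,0.3,0],-0.123],
    [[3.9,0.3,0],-0.123],
    [[3.9,0.3,0],-0.123]
  ],
  "claw": 70
}}

```text
clock: 0.52
tool_pos: [0.4503, -0.4634, 0.2304]
tool_rot: [-3.141, -0.001, 1.091]
contact_force: [0.4, -0.6, -0.0]
width: 0.0598
```

Request:
{"fn": "play_rows", "kwargs": {
  "increments": [
    [[3.9,0.3,0],-0.123],
    [[3.9,0.3,0],-0.123],
    [[3.9,0.3,0],-0.123],
    [[3.9,0.3,0],-0.123],
    [[3.9,0.3,0],-0.123]
  ]
}}

```text
clock: 0.93
tool_pos: [0.5096, -0.2792, 0.2306]
tool_rot: [-3.141, -0.001, 1.707]
contact_force: [-1.3, 0.2, 0.9]
width: 0.0599
```

```bash
python3 -c "
from h import *
go(.6,.079,.2,1.955)"
```

```text
t 0.93 pos [ 0.5096 -0.2792  0.2306] rot [-3.141e+00 -1.000e-03  1.707e+00] F [-1.3  0.2  0.9] w 0.0599 shift [34.27 13.82  3.06] turn -0.248
```

Request:
{"fn": "play_rows", "kwargs": {
  "increments": [
    [[0,0,0],-0.123],
    [[0,0,0],-0.123],
    [[3.2,2.4,0],0],
    [[3.2,2.4,0],0],
    [[3.2,2.4,0],0]
  ]
}}

```text
clock: 1.35
tool_pos: [0.5404, -0.1651, 0.2308]
tool_rot: [-3.141, -0.0, 1.943]
contact_force: [1.0, 0.2, -0.4]
width: 0.0596
```

Request:
{"fn": "play_rows", "kwargs": {
  "increments": [
    [[3.2,2.4,0],0],
    [[3.2,2.4,0],0],
    [[3.2,2.4,0],0],
    [[3.2,2.4,0],0],
    [[3.2,2.4,0],0]
  ]
}}

```text
clock: 1.77
tool_pos: [0.5937, 0.0285, 0.231]
tool_rot: [-3.141, 0.0, 1.945]
contact_force: [0.3, 0.3, -0.1]
width: 0.0595
```

Request:
{"fn": "play_rows", "kwargs": {
  "increments": [
    [[3.2,2.4,0],0],
    [[0,0,0],0],
    [[0,0,0],0]
  ]
}}

```text
clock: 2.02
tool_pos: [0.6039, 0.0695, 0.2308]
tool_rot: [-3.141, -0.002, 1.953]
contact_force: [0.5, 0.0, -0.1]
width: 0.0601
```

```bash
python3 -c "
from h import *
go(.6,.0792,.101,1.953)"
```

```text
t 2.02 pos [0.6039 0.0695 0.2308] rot [-3.141e+00 -2.000e-03  1.953e+00] F [ 0.5  0.  -0.1] w 0.0601 shift [ 1.04  0.   12.98] turn -0.0
```

Request:
{"fn": "play_rows", "kwargs": {
  "increments": [
    [[1.04,0,0],0],
    [[0,0,3],0],
    [[0,0,3],0],
    [[0,0,2.5],0],
    [[0,0,0],0]
  ]
}}

```text
clock: 2.43
tool_pos: [0.5965, 0.0724, 0.1406]
tool_rot: [-3.132, -0.002, 1.943]
contact_force: [-0.8, -0.7, -0.3]
width: 0.0598
```

Request:
{"fn": "play_rows", "kwargs": {
  "increments": [
    [[0,0,1.5],0],
    [[0,0,1.5],0],
    [[0,0,1],0],
    [[0,0,0.45],0],
    [[0,0,0],0]
  ]
}}

```text
clock: 2.85
tool_pos: [0.6002, 0.0743, 0.1015]
tool_rot: [-3.14, 0.0, 1.945]
contact_force: [0.1, -0.2, -0.0]
width: 0.0596
```

Run:
```python
from h import *
go(.6,.0792,.101,1.953)
im,d,W=grab("scene"); cv2.imwrite("pics/s2.png",cv2.resize(im[150:310,240:440],(800,640))[:600])
```

```text
t 2.85 pos [0.6002 0.0743 0.1015] rot [-3.14   0.     1.945] F [ 0.1 -0.2 -0. ] w 0.0596 shift [0.46 0.16 0.05] turn -0.008
```

View pics/s2.png

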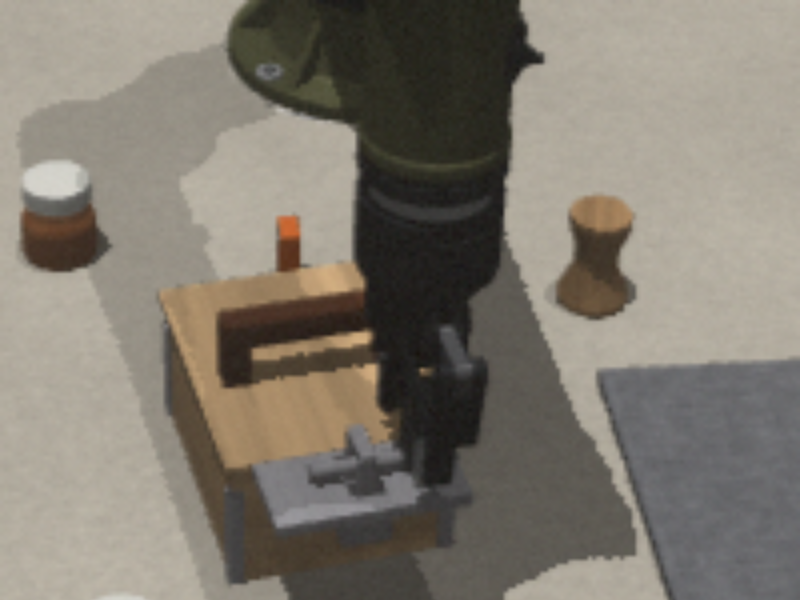

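The fingers straddle the grip block at about (435,430) in the crop, with the staple clear at (360,460). I'll centre the gripper and close it.

Request:
{"fn": "play_rows", "kwargs": {
  "increments": [
    [[0.45,0.15,0],0],
    [[0,0,0],0],
    [[0,0,0],0]
  ]
}}

```text
clock: 3.15
tool_pos: [0.6007, 0.0807, 0.1028]
tool_rot: [3.14, 0.0, 1.947]
contact_force: [0.1, -0.8, -0.0]
width: 0.0597
```

Request:
{"fn": "play_rows", "kwargs": {
  "increments": [
    [[0,0,0],0],
    [[0,0,0],0],
    [[0,0,0],0],
    [[0,0,0],0],
    [[0,0,0],0]
  ],
  "claw": 0
}}

```text
clock: 3.57
tool_pos: [0.6004, 0.0798, 0.102]
tool_rot: [3.141, 0.0, 1.946]
contact_force: [-1.0, 0.4, 0.9]
width: 0.0133
```

Request:
{"fn": "play_rows", "kwargs": {
  "increments": [
    [[0,0,0],0],
    [[0,0,0],0],
    [[0,0,0],0],
    [[0,0,-0.1],0],
    [[0,0,0],0]
  ]
}}

```text
clock: 3.98
tool_pos: [0.6001, 0.0798, 0.1026]
tool_rot: [-3.141, -0.0, 1.946]
contact_force: [-0.5, 0.5, -0.2]
width: 0.0133
```

```bash
python3 -c "
from h import *
go(.6,.0792,.101,1.953)"
```

```text
t 3.98 pos [0.6001 0.0798 0.1026] rot [-3.141 -0.     1.946] F [-0.5  0.5 -0.2] w 0.0133 shift [-0.06 -0.03  0.16] turn -0.007
```

Gripped: the width reads 13.3 mm against a 14 mm block. Next I'll draw it along tool +x (case +y), then lift.

Request:
{"fn": "play_rows", "kwargs": {
  "increments": [
    [[1.0,0,0],0],
    [[1.5,0,0],0],
    [[1.5,0,0],0],
    [[1.5,0,0],0],
    [[1.5,0,0],0]
  ]
}}

```text
clock: 4.4
tool_pos: [0.5733, 0.1476, 0.1027]
tool_rot: [-3.141, -0.001, 1.948]
contact_force: [0.6, 0.5, -1.6]
width: 0.0133
```

Request:
{"fn": "play_rows", "kwargs": {
  "increments": [
    [[0.5,0,0],0],
    [[0,0,0],0],
    [[0,0,-2],0],
    [[0,0,-3],0],
    [[0,0,-3],0]
  ]
}}

```text
clock: 4.82
tool_pos: [0.5721, 0.1486, 0.1826]
tool_rot: [-3.139, -0.0, 1.945]
contact_force: [0.4, 1.0, -0.5]
width: 0.0134
```

Run:
```python
from h import *
a=np.radians(10); g=np.array([.5295,-.324])+.026*np.array([-np.sin(a),np.cos(a)]); print(g)
go(*g,.2,a+np.pi/2)
im,d,W=grab("scene"); cv2.imwrite("pics/s3.png",cv2.resize(im[150:310,240:440],(800,640))[:600])
```

```text
[ 0.52498515 -0.298395  ]
t 4.82 pos [0.5721 0.1486 0.1826] rot [-3.139 -0.     1.945] F [ 0.4  1.  -0.5] w 0.0134 shift [-39.88 -20.73  -1.74] turn 0.2
```

View pics/s3.png

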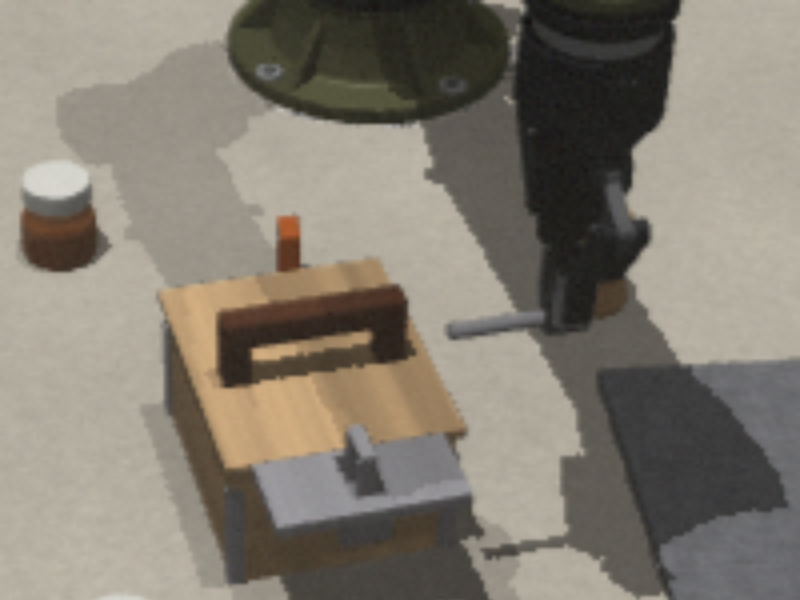

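The pin is held clear, with its shaft end at (455,330). The staple at (360,460) is empty and the lid hasn't moved. On to the tray.

Request:
{"fn": "play_rows", "kwargs": {
  "increments": [
    [[0,0,-1.8],0],
    [[-3.2,-1.65,0],0],
    [[-3.2,-1.65,0],0],
    [[-3.2,-1.65,0],0],
    [[-3.2,-1.65,0],0]
  ]
}}

```text
clock: 5.28
tool_pos: [0.558, 0.0042, 0.2008]
tool_rot: [3.141, 0.001, 1.946]
contact_force: [0.5, 0.3, -0.6]
width: 0.0129
```

Request:
{"fn": "play_rows", "kwargs": {
  "increments": [
    [[-3.2,-1.65,0],0],
    [[-3.2,-1.65,0],0],
    [[-3.2,-1.65,0],0],
    [[-3.2,-1.65,0],0],
    [[-3.2,-1.65,0],0]
  ]
}}

```text
clock: 5.7
tool_pos: [0.5395, -0.1753, 0.2008]
tool_rot: [-3.141, 0.001, 1.945]
contact_force: [1.3, 0.2, -0.5]
width: 0.0134
```

Request:
{"fn": "play_rows", "kwargs": {
  "increments": [
    [[-3.2,-1.65,0],0],
    [[-3.2,-1.65,0],0],
    [[0,0,0],0.1],
    [[0,0,0],0.1],
    [[0,0,0],0]
  ]
}}

```text
clock: 6.12
tool_pos: [0.5323, -0.2459, 0.2004]
tool_rot: [-3.141, -0.0, 1.741]
contact_force: [-0.3, 1.0, -0.5]
width: 0.0137
```

```bash
python3 -c "
from h import *
go(.525,-.2984,.0135,1.745)"
```

```text
t 6.12 pos [ 0.5323 -0.2459  0.2004] rot [-3.141 -0.     1.741] F [-0.3  1.  -0.5] w 0.0137 shift [-5.05 -1.6  18.69] turn -0.004
```

Request:
{"fn": "play_rows", "kwargs": {
  "increments": [
    [[-2.5,-0.8,0],0],
    [[-2.5,-0.8,0],0],
    [[0,0,3.5],0],
    [[0,0,3.5],0],
    [[0,0,3],0]
  ]
}}

```text
clock: 6.53
tool_pos: [0.5254, -0.2968, 0.0993]
tool_rot: [-3.142, 0.0, 1.748]
contact_force: [-0.4, 0.8, -2.1]
width: 0.0132
```

Request:
{"fn": "play_rows", "kwargs": {
  "increments": [
    [[0,0,3],0],
    [[0,0,2.5],0],
    [[0,0,1.5],0],
    [[0,0,1],0],
    [[0,0,0],0]
  ]
}}

```text
clock: 6.95
tool_pos: [0.5243, -0.2954, 0.0184]
tool_rot: [-3.138, -0.003, 1.748]
contact_force: [-1.1, 0.7, -2.0]
width: 0.0135
```

```bash
python3 -c "
from h import *
go(.525,-.2984,.0125,1.745)"
```

```text
t 6.95 pos [ 0.5243 -0.2954  0.0184] rot [-3.138e+00 -3.000e-03  1.748e+00] F [-1.1  0.7 -2. ] w 0.0135 shift [-0.31  0.01  0.59] turn 0.003
```

Request:
{"fn": "play_rows", "kwargs": {
  "increments": [
    [[0,0,0.2],0],
    [[0,0,0.15],0],
    [[0,0,0.1],0],
    [[0,0,0],0]
  ]
}}

```text
clock: 7.28
tool_pos: [0.5265, -0.2968, 0.0173]
tool_rot: [3.14, 0.001, 1.746]
contact_force: [-0.1, -0.5, 0.3]
width: 0.0133
```

Request:
{"fn": "play_rows", "kwargs": {
  "increments": [
    [[0,0,0.1],0],
    [[0,0,0],0]
  ]
}}

```text
clock: 7.45
tool_pos: [0.526, -0.2966, 0.0157]
tool_rot: [3.141, 0.001, 1.746]
contact_force: [-0.6, 0.1, -1.2]
width: 0.0132
```

Request:
{"fn": "play_rows", "kwargs": {
  "increments": [
    [[0,0,0.1],0],
    [[0,0,0],0]
  ]
}}

```text
clock: 7.62
tool_pos: [0.5258, -0.2964, 0.0143]
tool_rot: [-3.142, 0.0, 1.746]
contact_force: [-0.1, 0.8, -1.2]
width: 0.0137
```

Request:
{"fn": "play_rows", "kwargs": {
  "increments": [
    [[0,0,0.1],0],
    [[0,0,0],0]
  ]
}}

```text
clock: 7.78
tool_pos: [0.5257, -0.2963, 0.0131]
tool_rot: [-3.141, -0.0, 1.746]
contact_force: [0.2, 0.9, -0.6]
width: 0.0132
```

Request:
{"fn": "play_rows", "kwargs": {
  "increments": [
    [[0,0,0.05],0],
    [[0,0,0],0],
    [[0,0,0],0]
  ]
}}

```text
clock: 8.03
tool_pos: [0.5258, -0.2964, 0.013]
tool_rot: [-3.141, 0.0, 1.746]
contact_force: [-0.3, 0.9, 1.4]
width: 0.0131
```

Request:
{"fn": "play_rows", "kwargs": {
  "increments": [
    [[0,0,0.05],0],
    [[0,0,0],0],
    [[0,0,0],0]
  ]
}}

```text
clock: 8.28
tool_pos: [0.5258, -0.2964, 0.013]
tool_rot: [-3.141, 0.0, 1.746]
contact_force: [-2.6, 0.8, 5.7]
width: 0.0131
```

The pin is touching the tray floor. Release and rise.

Request:
{"fn": "play_rows", "kwargs": {
  "increments": [
    [[0,0,0],0],
    [[0,0,0],0],
    [[0,0,0],0],
    [[0,0,0],0],
    [[0,0,-1],0]
  ],
  "claw": 60
}}

```text
clock: 8.7
tool_pos: [0.5243, -0.2956, 0.0205]
tool_rot: [-3.139, -0.003, 1.746]
contact_force: [-0.0, 0.5, 0.5]
width: 0.0514
```

Request:
{"fn": "play_rows", "kwargs": {
  "increments": [
    [[0,0,-3],0],
    [[0,0,-4],0],
    [[0,0,-4],0],
    [[0,0,-4],0],
    [[0,0,-3],0]
  ]
}}

```text
clock: 9.12
tool_pos: [0.5268, -0.2966, 0.2071]
tool_rot: [3.138, 0.003, 1.746]
contact_force: [1.0, 0.4, 0.4]
width: 0.0511
```

Request:
{"fn": "play_rows", "kwargs": {
  "increments": [
    [[0,0,0],-0.1],
    [[0,0,0],-0.107],
    [[0,0,0],0]
  ]
}}

```text
clock: 9.37
tool_pos: [0.5262, -0.2965, 0.204]
tool_rot: [3.14, 0.002, 1.956]
contact_force: [-0.2, 0.7, -1.2]
width: 0.051
```

```bash
python3 -c "
from h import *
go(.5225,.0095,.2,1.953)"
```

```text
t 9.37 pos [ 0.5262 -0.2965  0.204 ] rot [3.140e+00 2.000e-03 1.956e+00] F [-0.2  0.7 -1.2] w 0.051 shift [28.5  11.14  0.4 ] turn 0.003
```

Request:
{"fn": "play_rows", "kwargs": {
  "increments": [
    [[3.2,1.25,0],0],
    [[3.2,1.25,0],0],
    [[3.2,1.25,0],0],
    [[3.2,1.25,0],0],
    [[3.2,1.25,0],0]
  ]
}}

```text
clock: 9.78
tool_pos: [0.5236, -0.123, 0.2022]
tool_rot: [-3.141, -0.0, 1.949]
contact_force: [0.6, 0.1, 0.6]
width: 0.0513
```

Request:
{"fn": "play_rows", "kwargs": {
  "increments": [
    [[3.2,1.25,0],0],
    [[3.2,1.25,0],0],
    [[3.2,1.25,0],0],
    [[2.0,0.8,0],0],
    [[0,0,0],0]
  ]
}}

```text
clock: 10.2
tool_pos: [0.5226, 0.0068, 0.2027]
tool_rot: [3.14, -0.002, 1.959]
contact_force: [0.0, 0.6, 0.7]
width: 0.0513
```

Request:
{"fn": "play_rows", "kwargs": {
  "increments": [
    [[0,0,0],0],
    [[0,0,0],0]
  ]
}}

```text
clock: 10.37
tool_pos: [0.523, -0.0011, 0.2022]
tool_rot: [-3.141, 0.001, 1.95]
contact_force: [0.0, -0.9, -0.6]
width: 0.0513
```

Run:
```python
from h import *
go(.5225,.0095,.1095,1.953)
im,d,W=grab("scene"); cv2.imwrite("pics/s4.png",im)
```

```text
t 10.37 pos [ 0.523  -0.0011  0.2022] rot [-3.141e+00  1.000e-03  1.950e+00] F [ 0.  -0.9 -0.6] w 0.0513 shift [1.01 0.35 9.27] turn -0.003
```

View pics/s4.png

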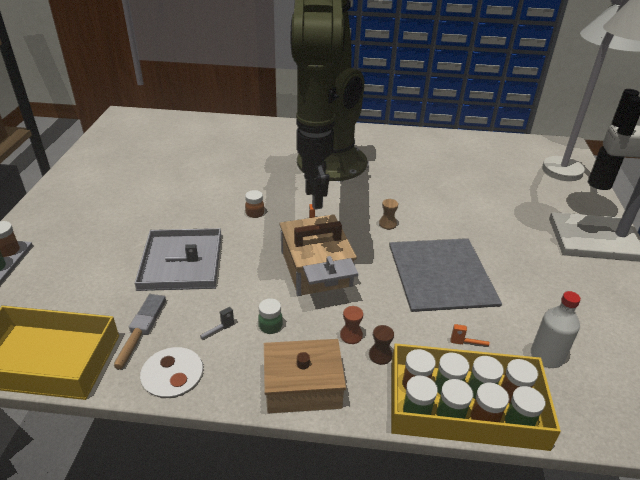

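The pin stands in the tray at (190,253). The gripper is above the handle at (318,232). Lower and grip.

Request:
{"fn": "play_rows", "kwargs": {
  "increments": [
    [[1.0,0.35,0],0],
    [[0,0,0],0],
    [[0,0,2.5],0],
    [[0,0,2.5],0],
    [[0,0,0],0]
  ]
}}

```text
clock: 10.83
tool_pos: [0.5194, 0.0101, 0.148]
tool_rot: [-3.135, -0.004, 1.952]
contact_force: [-1.7, -0.7, -0.3]
width: 0.0514
```

Request:
{"fn": "play_rows", "kwargs": {
  "increments": [
    [[0,0,2],0],
    [[0,0,1.5],0],
    [[0,0,0.7],0],
    [[0,0,0],0],
    [[0,0,0],0]
  ]
}}

```text
clock: 11.25
tool_pos: [0.5231, 0.0105, 0.111]
tool_rot: [3.141, 0.0, 1.953]
contact_force: [0.3, 0.4, 0.3]
width: 0.0515
```

```bash
python3 -c "
from h import *
go(.5225,.0095,.1095,1.953)"
```

```text
t 11.25 pos [0.5231 0.0105 0.111 ] rot [3.141 0.    1.953] F [0.3 0.4 0.3] w 0.0515 shift [-0.07 -0.09  0.15] turn -0.0
```

Request:
{"fn": "play_rows", "kwargs": {
  "increments": [
    [[-0.05,-0.08,0.1],0],
    [[0,0,0],0],
    [[0,0,0],0],
    [[0,0,0],0],
    [[0,0,0],0]
  ],
  "claw": 0
}}

```text
clock: 11.67
tool_pos: [0.5231, 0.0098, 0.1104]
tool_rot: [3.14, 0.001, 1.953]
contact_force: [0.3, -0.0, 4.5]
width: 0.0169
```

Request:
{"fn": "play_rows", "kwargs": {
  "increments": [
    [[0,0,0],0],
    [[0,0,0],0],
    [[0,0,0],0],
    [[0,0,0],0],
    [[0,0,0],0]
  ]
}}

```text
clock: 12.08
tool_pos: [0.523, 0.0097, 0.1104]
tool_rot: [3.14, 0.001, 1.953]
contact_force: [-1.5, 0.0, 5.8]
width: 0.0171
```

Request:
{"fn": "play_rows", "kwargs": {
  "increments": [
    [[0,0,-0.3],0],
    [[0,0,-0.5],0],
    [[0,0,-0.7],0],
    [[0,0,0],0],
    [[0,0,0],0]
  ]
}}

```text
clock: 12.5
tool_pos: [0.5221, 0.0098, 0.1244]
tool_rot: [3.141, 0.0, 1.953]
contact_force: [-0.0, -0.3, -5.7]
width: 0.0167
```

Request:
{"fn": "play_rows", "kwargs": {
  "increments": [
    [[0,0,-1.5],0],
    [[0,0,-1.5],0],
    [[0,0,-2],0],
    [[0,0,-2],0],
    [[0,0,0],0]
  ]
}}

```text
clock: 12.92
tool_pos: [0.5244, 0.0101, 0.1979]
tool_rot: [3.136, 0.003, 1.953]
contact_force: [1.2, -0.1, -5.0]
width: 0.017
```

Run:
```python
from h import *
go(.4915,.31,.19,1.780)
im,d,W=grab("scene"); cv2.imwrite("pics/s5.png",im[150:350,200:520])
```

```text
t 12.92 pos [0.5244 0.0101 0.1979] rot [3.136e+00 3.000e-03 1.953e+00] F [ 1.2 -0.1 -5. ] w 0.017 shift [29.06  8.13  0.79] turn 0.173
```

View pics/s5.png

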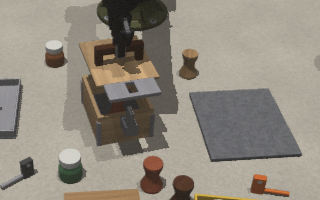

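The lid is up and level at (122,75), and the staple at (128,118) is clear. Carry it to the pad.

Request:
{"fn": "play_rows", "kwargs": {
  "increments": [
    [[1.2,0.35,0],0],
    [[2.4,0.67,0],0],
    [[2.4,0.67,0],0],
    [[2.4,0.67,0],0],
    [[2.4,0.67,0],0]
  ]
}}

```text
clock: 13.38
tool_pos: [0.5081, 0.1231, 0.1921]
tool_rot: [-3.138, -0.001, 1.953]
contact_force: [0.0, -0.3, -5.3]
width: 0.0169
```

Request:
{"fn": "play_rows", "kwargs": {
  "increments": [
    [[2.4,0.67,0],0],
    [[2.4,0.67,0],0],
    [[2.4,0.67,0],0],
    [[2.4,0.67,0],0],
    [[2.4,0.67,0],0]
  ]
}}

```text
clock: 13.8
tool_pos: [0.4944, 0.2467, 0.1921]
tool_rot: [-3.138, -0.001, 1.953]
contact_force: [0.0, -0.2, -4.8]
width: 0.0164
```

Request:
{"fn": "play_rows", "kwargs": {
  "increments": [
    [[2.4,0.67,0],0],
    [[2.2,0.67,0],0],
    [[0.5,0.2,0],0],
    [[0,0,0],0.06],
    [[0,0,0],0.06]
  ]
}}

```text
clock: 14.22
tool_pos: [0.4896, 0.2993, 0.192]
tool_rot: [-3.138, -0.0, 1.833]
contact_force: [-0.4, -0.5, -5.9]
width: 0.017
```

Request:
{"fn": "play_rows", "kwargs": {
  "increments": [
    [[0,0,0],0.053],
    [[0,0,0],0],
    [[0,0,0],0]
  ]
}}

```text
clock: 14.47
tool_pos: [0.4905, 0.2982, 0.1927]
tool_rot: [-3.139, 0.0, 1.782]
contact_force: [0.2, -0.6, -5.7]
width: 0.0169
```

```bash
python3 -c "
from h import *
go(.4915,.31,.047,1.780)"
```

```text
t 14.47 pos [0.4905 0.2982 0.1927] rot [-3.139  0.     1.782] F [ 0.2 -0.6 -5.7] w 0.0169 shift [ 1.14  0.35 14.57] turn 0.002
```

Request:
{"fn": "play_rows", "kwargs": {
  "increments": [
    [[1.15,0.35,0],0],
    [[0,0,2.5],0],
    [[0,0,2.5],0],
    [[0,0,2.5],0],
    [[0,0,2.5],0]
  ]
}}

```text
clock: 14.88
tool_pos: [0.4921, 0.31, 0.0926]
tool_rot: [-3.141, 0.0, 1.781]
contact_force: [-0.2, 0.3, -5.5]
width: 0.0165
```

Request:
{"fn": "play_rows", "kwargs": {
  "increments": [
    [[0,0,2],0],
    [[0,0,1.3],0],
    [[0,0,0.5],0],
    [[0,0,0],0],
    [[0,0,0],0]
  ]
}}

```text
clock: 15.3
tool_pos: [0.4931, 0.3107, 0.057]
tool_rot: [3.141, -0.001, 1.78]
contact_force: [0.6, 0.4, -4.9]
width: 0.0172
```

```bash
python3 -c "
from h import *
go(.4915,.31,.047,1.780)"
```

```text
t 15.3 pos [0.4931 0.3107 0.057 ] rot [ 3.141e+00 -1.000e-03  1.780e+00] F [ 0.6  0.4 -4.9] w 0.0172 shift [-0.03 -0.17  1.  ] turn 0.0
```

Request:
{"fn": "play_rows", "kwargs": {
  "increments": [
    [[0,-0.15,0.3],0],
    [[0,0,0.2],0],
    [[0,0,0.2],0],
    [[0,0,0],0],
    [[0,0,0],0]
  ]
}}

```text
clock: 15.72
tool_pos: [0.4913, 0.3098, 0.0494]
tool_rot: [3.141, 0.0, 1.78]
contact_force: [-0.3, 0.6, -5.1]
width: 0.017
```

Request:
{"fn": "play_rows", "kwargs": {
  "increments": [
    [[0,0,0.1],0],
    [[0,0,0],0],
    [[0,0,0],0]
  ]
}}

```text
clock: 15.97
tool_pos: [0.4912, 0.3098, 0.0483]
tool_rot: [-3.142, 0.0, 1.78]
contact_force: [0.3, -0.8, -5.6]
width: 0.0173
```

Request:
{"fn": "play_rows", "kwargs": {
  "increments": [
    [[0,0,0.1],0],
    [[0,0,0],0],
    [[0,0,0],0]
  ]
}}

```text
clock: 16.22
tool_pos: [0.4913, 0.31, 0.0475]
tool_rot: [3.141, 0.0, 1.78]
contact_force: [-1.1, -0.4, -3.2]
width: 0.0172
```

Request:
{"fn": "play_rows", "kwargs": {
  "increments": [
    [[0,0,0.05],0],
    [[0,0,0],0],
    [[0,0,0],0]
  ]
}}

```text
clock: 16.47
tool_pos: [0.4913, 0.31, 0.0474]
tool_rot: [3.141, 0.0, 1.78]
contact_force: [-2.2, -1.4, 3.4]
width: 0.0166
```

Seated: the wrist force went from −5 to +3 N as z stopped falling at 0.0474. Release and rise.

Request:
{"fn": "play_rows", "kwargs": {
  "increments": [
    [[0,0,0],0],
    [[0,0,0],0],
    [[0,0,0],0],
    [[0,0,0],0],
    [[0,0,0],0]
  ],
  "claw": 60
}}

```text
clock: 16.88
tool_pos: [0.4914, 0.31, 0.0468]
tool_rot: [3.141, -0.0, 1.78]
contact_force: [0.0, 0.3, 0.2]
width: 0.0512
```

Request:
{"fn": "play_rows", "kwargs": {
  "increments": [
    [[0,0,-1],0],
    [[0,0,-2],0],
    [[0,0,-3],0],
    [[0,0,-4],0],
    [[0,0,-4],0]
  ]
}}

```text
clock: 17.3
tool_pos: [0.4904, 0.3097, 0.1883]
tool_rot: [-3.14, 0.0, 1.781]
contact_force: [1.0, 0.5, 0.6]
width: 0.0512
```

Request:
{"fn": "play_rows", "kwargs": {
  "increments": [
    [[-3.5,0,-2],0],
    [[-3.5,0,-2],0],
    [[-3.5,0,0],0],
    [[-3.5,0,0],0],
    [[-3.5,0,0],0]
  ]
}}

```text
clock: 17.72
tool_pos: [0.5279, 0.1374, 0.2284]
tool_rot: [3.139, 0.001, 1.78]
contact_force: [1.1, -0.5, -0.6]
width: 0.0511
```

Request:
{"fn": "play_rows", "kwargs": {
  "increments": [
    [[-3.5,0,0],0],
    [[-3.5,0,0],0],
    [[-3.5,0,0],0],
    [[0,0,0],0],
    [[0,0,0],0]
  ]
}}

```text
clock: 18.13
tool_pos: [0.5496, 0.0332, 0.2272]
tool_rot: [3.141, 0.0, 1.775]
contact_force: [-0.8, 0.8, -0.0]
width: 0.0514
```

Run:
```python
from h import *
go(.5,.0,.2,1.78)
for n in("scene","top"):
    im,d,W=grab(n);print(n)
    cv2.imwrite(f"pics/{n}6.png",im)
    rect(W,im,"handle",(.38,.2),(.6,.42),.068,.1)
    rect(W,im,"lidtop",(.3,.15),(.68,.47),.025,.055)
    rect(W,im,"pingrip",(.44,-.4),(.62,-.24),.04,.07)
```

```text
t 18.13 pos [0.5496 0.0332 0.2272] rot [3.141 0.    1.775] F [-0.8  0.8 -0. ] w 0.0514 shift [-2.25 -5.53  2.72] turn -0.005
scene
handle 295 z 0.0736 mean [495.2 307.5] rect [493.4 307.7] [ 23.8 109.4] 13.3
lidtop 3070 z 0.0304 mean [521.4 310.5] rect [507.6 311.5] [231.2 142.5] 12.4
pingrip 71 z 0.0466 mean [ 529.2 -296.9] rect [ 527.4 -296.4] [18.3 26.2] 2.6
top
handle 586 z 0.0753 mean [489.9 308.9] rect [490.5 309.4] [ 18.9 109.1] 12.2
lidtop 7098 z 0.031 mean [498.8 310.4] rect [506.9 313.6] [224.2 141. ] 12.2
pingrip 108 z 0.0493 mean [ 524.1 -295.2] rect [ 524.3 -295.5] [13.9 26.4] 11.5
```

View pics/scene6.png

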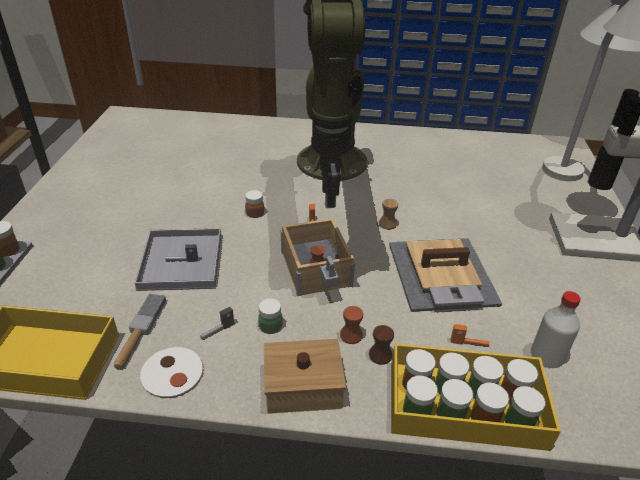

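View pics/top6.png

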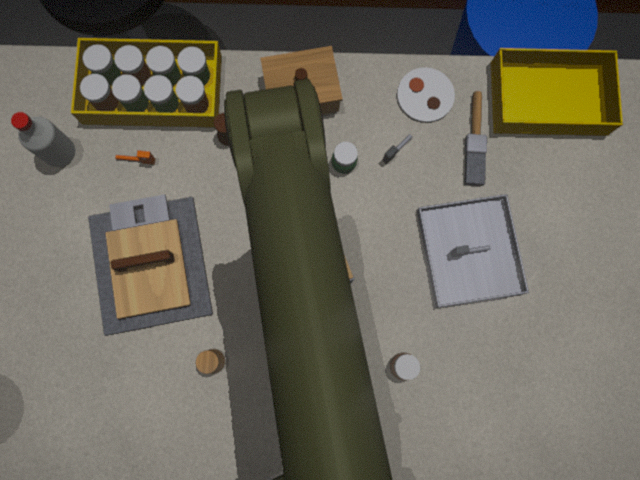

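The lid lies flat, handle up, on the pad at (145,262) in the top view, and the pin stands in the tray at (468,250). The arm is clear of everything, so I'm handing in.

```bash
python3 -c "
from station import arm
print(arm.sign_off())"
```

```text
the job is handed in; nothing more can be done
None
```

The job is done and handed in at about 18 s of the 64 s allowed. I drew the pin about 75 mm out along the case's +y, lifted it clear and stood it in the steel tray. Then I lifted the lid about 88 mm straight up and lowered it onto the pad, letting go only once it was seated.

**Lid:** The handle centre is at (0.4905, 0.3094), about 1 mm from the measured pad centre of (0.4912, 0.3106). The handle top is at z = 0.075, as expected for a lid resting on its plug. The lid is lined up with the pad to within about half a degree, and the tongue reaches the pad's edge.

**Pin:** The block is upright at (0.524, −0.296), and the whole pin, shaft included, is well inside the tray.

**Forces:** The wrist read about 6 N at most at the points where I checked it. After letting go, the gripper touched nothing.

**Disagreements:** The scene camera put the lid and pin up to 3 mm from the top camera's positions, because it also sees side faces. It read the pin's angle as 2.6°, against 11.5° from above. I went by the top camera. No check failed.

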